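# Reset the kiln's key switch and put the key away

### The arm

A 6-joint arm with a two-finger parallel gripper is mounted at the origin on the work surface. World frame = base frame: x ahead of the robot, y to its left, z up, the work surface at z = 0. Lengths are in m, angles in degrees, forces in N, time in s.
With the tool pointing down it reaches from about 0.25 to 0.725 m from the base axis. Payload 9.7 kg.
Tool frame: the origin (TCP) lies at the very end of the fingers, on their centre line; the grasp point (between the pads) lies 19 mm behind it (bot.grip_point_offset is the z of the grasp point in the tool frame, in m); z points along the fingers, x is the direction in which the jaws open and shut, and the axes are right-handed (so a half turn about z gives the same grasp; the last joint's range is limited). The gripper opens to 85 mm and grips with 20 to 120 N. Pads are 22 mm wide; open, the fingers measure 114 mm over their backs; the gripper's body (76 mm by 85 mm) begins 54 mm behind the grasp point. The pads swing forward as they close: fully open they stand 13 mm farther back than shut.
Start: joints at [68.526, 4.979, 10.078, 95.1, 0, 90], TCP at [0.201, 0.512, 0.231] pointing down, gripper open.
Joint ranges: [-179.16, 179.16], [-48.56, 103.87], [-65.8, 70.77], [-126.05, 130.52], [-82.76, 87.17], [-180, 180]. Speed limits (degrees/s): [127.2, 127.2, 147.25, 180, 180, 180].

### API

Orientations are given as [roll, pitch, yaw] about the fixed x, y, z axes, in that order (R = Rz(yaw) Ry(pitch) Rx(roll)).
In Python, from workcell import get_obs, viewer, job_done, bot gives the robot as it stands.
- The arm moves only by the shell command python3 -m handwheel 'ROWS' [FORCE]. ROWS is JSON, a list of rows, each a list of 5 numbers: the closure, from 0 (fully open) to 1 (shut), then the shift along the world's x, y, z in m, then the turn about the world's z in degrees. A call has 1 to 5 rows; each row is the pose to reach, as a shift and turn from the pose measured when the call began; what a row does not reach only later rows make up. A row lasts 1/10 s, in which the tool goes at most 50 mm and 8.59 degrees, less where a joint would pass 70% of its speed; a pose out of reach is approached as far as the arm can. A call with a gripper value outside its range is refused whole. The fingers move at their own pace and stop on an object; FORCE is the grip in N (left out, the last holds). Time passes only in rows, so rows that repeat a pose let the fingers close. It gives the time, the measured TCP pose, the force and the opening at its end, in the units of the state.
- get_obs(): the state, without advancing time (a new reading comes with each control period).
- viewer.camera(name): name is "side" or "top" or "wrist"; returns a dict with "color" (384x512x3 uint8, blue, green, red), "K" (3x3 intrinsics, pixels), "origin" and "orientation" of the camera in the world. Camera axes: x right, y down, z forward; pixel columns grow to the right and rows downward; lengths in m; the calibration is good to about 2 mm. A picture is of the moment at which its call begins. There is no depth.
- job_done(): hands the job in, once; it reports no verdict.
The state is a dict: "time": time; "q": joint angles; "qd": joint speeds; "joint_efforts": joint torques, N m; "ee_pos": TCP position; "tcp_rot": TCP orientation; "wrist_force": force on the tool from outside, world axes, zero at the start; "torque": the same for the moment, N m; "opening": finger opening in m.
Only numpy, scipy, OpenCV 4.12 (cv2) and the standard library are available. Lean on these libraries where they do the work, as an engineer would, in place of code of your own. Each camera call takes 0.05 s, during which the arm holds its last target.

### The job

Reset the kiln: turn the key in the console's lock clockwise until it meets its stop, then turn it back and feel for the one position where it will come out, draw it out gently without forcing the lock, and leave it in the clay dish. Leave the pot, the jar, the clay scraper and the dish where they are.

Things in the scene. Friction and masses are not known exactly. Their poses are not given: they have to be found in the camera images.
- console: Grey steel kiln console fixed on the bench, 160 x 240 x 100 mm (x, y, z). Origin at the centre of its underside; z up. The lock is in its flat top at x = -20, y = -45 mm; a small pot stands on the top at about x = 20, y = 75 mm.
- lock: Lock in the console's top. Origin at the centre of its round steel face, on the vertical axis about which the key turns, level with the console's top (100 mm above the bench); z up, x where the key's bit points at the start. A flat aluminium bezel, 50 mm across and 3 mm high, surrounds it. The lock is spoiled if the key presses on it with more than 50 N, turning or pulling.
- barrel (a joint): Angle (rad) the key and barrel have turned from the start, positive clockwise seen from above (play on the key 0.06 either way); takes 0.03 N m; stays where left. The key comes out at one hidden angle only, between -0.75 and -0.35, different each time; within 0.1 to 0.2 of it the key rises freely. The reset stop lies 1.4 clockwise of that angle, so at 0.65 to 1.05.
- reset (a joint): Angle (rad) of the reset contact inside the lock: 0 = tripped (start), 0.25 = fully reset, against the firm stop. Over the last 0.25 rad of the key's clockwise turn the bit pushes it, which takes a further 0.04 N m; it stays where left when the key is turned back.
- key_bow (a point): Centre of the key's flat black head, 34 mm wide (key's x), 9 mm thick (key's y), 34 mm high (key's z, up). At the start the key stands upright in the lock, this point 25 mm above the lock's face; the head begins 8 mm above the face, over a steel neck 14 mm across. The key weighs about 40 g.
- key_tip (a point): Lower end of the key's steel blade on its axis, 42 mm below the head's centre, 17 mm inside the lock at the start. The blade is 5 mm thick; its bit reaches 12 mm from the axis on the key's +x side and is held under a hidden plate in the lock: anywhere but at the key-out angle the key lifts by 1.5 mm only. It is clear of the lock once lifted by 17 mm.
- dish_in (a point): Centre of the inner floor of a round terracotta dish, loose on the bench, 120 mm across at the rim and 35 mm high.
- pot: Small closed terracotta pot, 48 mm across and 50 mm high, loose on the console's top. Origin at its underside. To be left alone.
- jar: White jar with a cork-coloured lid, 70 mm across and 80 mm high, loose on the bench. Origin at its underside. To be left alone.
- scraper: Wooden-handled steel clay scraper, 180 mm long, lying on the bench. To be left alone.

How it is judged:
By the outcome, as a careful person would: the job done as asked, in the order asked, and still so for the second after the job is handed in, with the robot touching nothing.
It also fails if it takes over 72 s, if anything falls off the work surface, if the arm or the gripper's body presses on something with over 40 N, if the wrist force passes 120 N, or if a joint passes its speed limit or range.

## Working session

There is one attempt and no reset: what is moved stays moved. The work goes in short steps, Python scripts to look and compute and a shell command to move; the robot and the scene stay as the last step left them, time stands still between calls to the robot, and variables do not carry over. Pictures are saved under pics/ and viewed, and the job is handed in when it is done.

```bash
ls; mkdir -p pics
cat > h.py <<'E'
import numpy as np, cv2
from workcell import get_obs, viewer, job_done, bot
def snap(n,f):
    c=viewer.camera(n); cv2.imwrite('pics/'+f,c["color"]); np.savez('pics/'+f+'.npz',**{k:np.array(v) for k,v in c.items()}); return c
E
python3 - <<'E'
from h import *
for n in ("side","top","wrist"):
    c=snap(n,n+"0.png"); print(n,c["K"],c["origin"],c["orientation"])
print(get_obs())
E
```

```text
pics
side [[357.74944666   0.         257.26195613]
 [  0.         357.74944666 189.48665067]
 [  0.           0.           1.        ]] [ 0.4002061  -0.54113939  0.57931721] [-128.46351975    0.49394398  -11.62910943]
top [[422.2501035    0.         247.45126235]
 [  0.         422.2501035  194.38588757]
 [  0.           0.           1.        ]] [0.35193562 0.02632654 1.08997462] [-169.53025677   -0.31354622  -88.68640864]
wrist [[333.14089814   0.         255.3203409 ]
 [  0.         333.14089814 189.27677378]
 [  0.           0.           1.        ]] [0.12553453 0.542337   0.37320105] [1.61239412e+02 3.15761869e-02 6.85621932e+01]
{'time': 0.15, 'q': array([6.85253880e+01, 5.00542073e+00, 1.00447910e+01, 9.50997406e+01,
       1.32578692e-04, 9.00002730e+01]), 'qd': array([ 0.00294158, -0.07869645,  0.15406734, -0.00281797,  0.09221226,
        0.16075678]), 'joint_efforts': array([-1.62161668e-03, -5.20762181e+01,  4.65043616e+01,  1.39374356e-02,
       -1.06438076e-04,  6.89878789e-06]), 'ee_pos': array([0.20128421, 0.51165629, 0.23073014]), 'tcp_rot': array([-1.79999868e+02,  6.03702891e-02,  6.85251150e+01]), 'wrist_force': array([-0.3603425 , -0.01420569,  0.14647523]), 'torque': array([ 0.01107914, -0.06020583,  0.03781681]), 'opening': 0.0853953342072937}
```

View pics/side0.png

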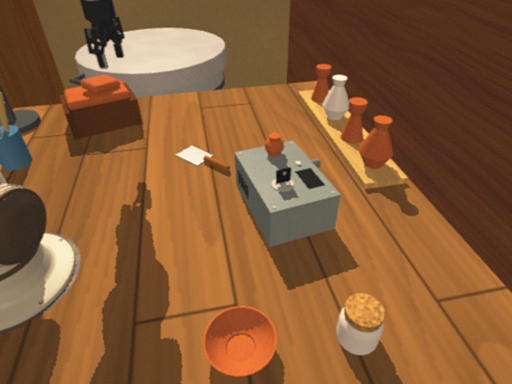

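View pics/top0.png

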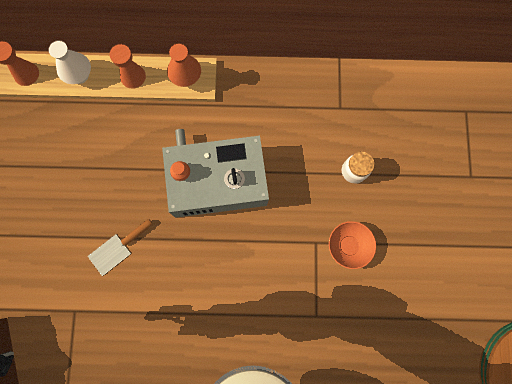

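View pics/wrist0.png

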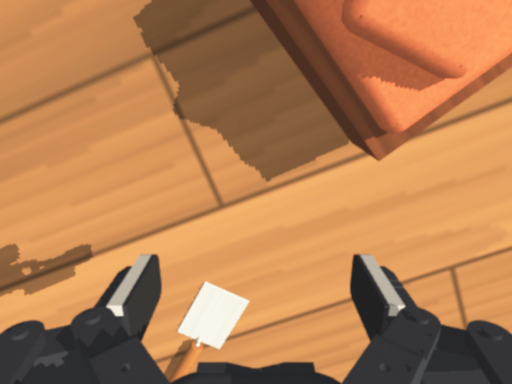

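The side and top views show the console with the key at about (233,178) in the top view and (283,178) in the side view. The dish is at about (352,245) in the top view and the jar at (358,168). I'll enlarge them.

Run:
```python
from h import *
t=cv2.imread('pics/top0.png'); s=cv2.imread('pics/side0.png')
cv2.imwrite('pics/t_c.png',cv2.resize(t[125:225,155:275],None,fx=6,fy=6,interpolation=cv2.INTER_CUBIC)[:600])
cv2.imwrite('pics/s_c.png',cv2.resize(s[125:245,225:345],None,fx=5,fy=5,interpolation=cv2.INTER_CUBIC))
cv2.imwrite('pics/t_d.png',cv2.resize(t[140:280,315:405],None,fx=4,fy=4,interpolation=cv2.INTER_CUBIC))
```

```text
(no output)
```

View pics/t_c.png

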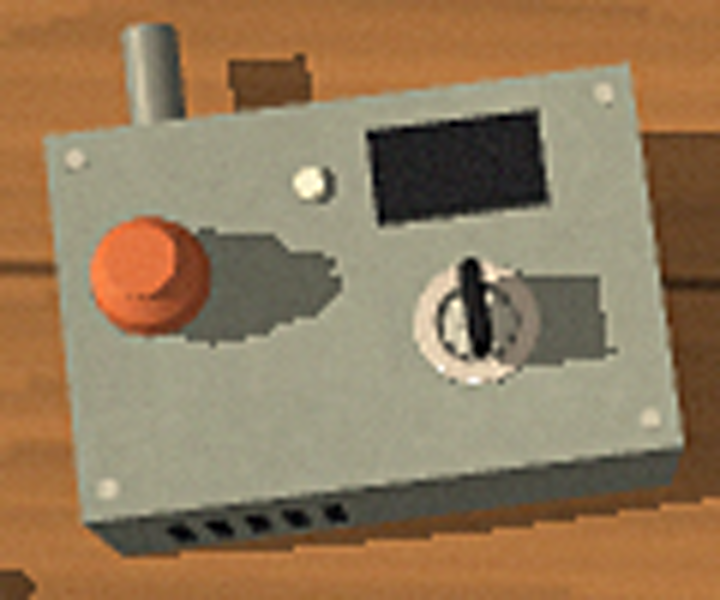

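View pics/s_c.png

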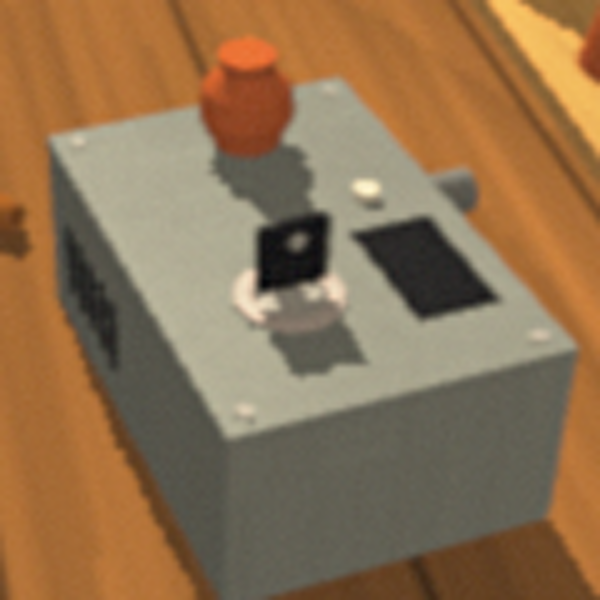

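View pics/t_d.png

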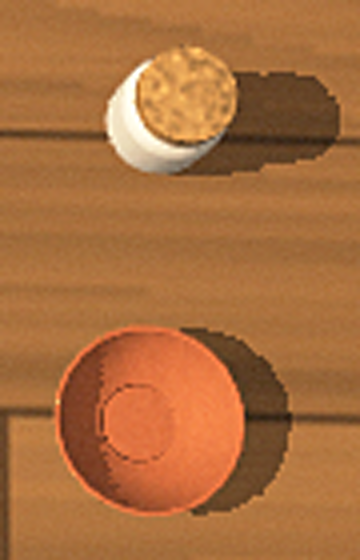

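```bash
cat >> h.py <<'E'
from scipy.spatial.transform import Rotation as Ro
from scipy.optimize import least_squares
def load(f): return np.load('pics/'+f+'.npz')
def ray(c,u,v):
    R=Ro.from_euler('xyz',c["orientation"],degrees=True).as_matrix()
    return np.array(c["origin"]),R@np.linalg.solve(c["K"],[u,v,1.])
def onz(c,u,v,z):
    o,d=ray(c,u,v); return (o+d*(z-o[2])/d[2])
def proj(c,P):
    R=Ro.from_euler('xyz',c["orientation"],degrees=True).as_matrix()
    p=(np.atleast_2d(P)-c["origin"])@R@np.array(c["K"]).T; return p[:,:2]/p[:,2:]
E
python3 - <<'E'
from h import *
t=load('top0.png');s=load('side0.png')
C=np.array([[.08,.12,.1],[.08,-.12,.1],[-.08,-.12,.1],[-.08,.12,.1]])
T=np.array([[45,137],[628,65],[683,448],[85,522]])/6+[155,125]-.4
S=np.array([[340,78],[577,350],[228,438],[50,137]])/5+[225,125]-.4
S=S[[0,1,2,3]]
def world(p,P): 
    c,s_=np.cos(p[2]),np.sin(p[2]); return np.c_[c*P[:,0]-s_*P[:,1]+p[0],s_*P[:,0]+c*P[:,1]+p[1],P[:,2]]
for nm,use in(("both",3),("top",1),("side",2)):
    f=lambda p:np.concatenate([(proj(t,world(p,C))-T).ravel()*(use&1),(proj(s,world(p,C))-S).ravel()*(use>>1)])
    r=least_squares(f,[.45,.06,0]); print(nm,r.x[:2],np.degrees(r.x[2]),np.abs(r.fun).max(),'lock',world(r.x,np.array([[-.02,-.045,.1],[.02,.075,.1]])))
tc=lambda x,y:(x/6+155-.4,y/6+125-.4)
print('bezel top',onz(t,*tc(477,322),.103),'bow ends top',onz(t,*tc(469,264),.142),onz(t,*tc(482,353),.142))
sc=lambda x,y:(x/5+225-.4,y/5+125-.4)
print('bezel side',onz(s,*sc(291,297),.103)); 
a=[onz(s,*sc(*p),.142) for p in((258,228),(329,214))];print('bow top edge side',a)
b=[onz(s,*sc(*p),.108) for p in((260,290),(326,276))];print('bow bottom edge side',b)
print('dish rim',onz(t,150/4+315-.4,421/4+140-.4,.035),'floor',onz(t,138/4+315-.4,424/4+140-.4,.006), 'side rim',onz(s,240.5,341-3,.035))
print('jar lid',onz(t,187/4+315-.4,95/4+140-.4,.08))
E
```

```text
both [0.58737628 0.10435569] 8.696948701954836 1.2125409078606708 lock [[0.57441061 0.05684894 0.1       ]
 [0.5958057  0.1815175  0.1       ]]
top [0.58551346 0.10493446] 8.741179727448625 0.5586929123019786 lock [[0.57258446 0.05741772 0.1       ]
 [0.59388331 0.18210276 0.1       ]]
side [0.58896076 0.10374267] 8.532078504091038 0.4395104105780945 lock [[0.57585844 0.05627342 0.1       ]
 [0.59761218 0.1808799  0.1       ]]
bezel top [0.57285933 0.05795483 0.103     ] bow ends top [0.58690267 0.06043717 0.142     ] [0.5520435  0.05444654 0.142     ]
bezel side [0.57535283 0.05401996 0.103     ]
bow top edge side [array([0.55964549, 0.05435797, 0.142     ]), array([0.5916335 , 0.05788705, 0.142     ])]
bow bottom edge side [array([0.56166046, 0.05544483, 0.108     ]), array([0.59234267, 0.05910728, 0.108     ])]
dish rim [ 0.42549532 -0.23833143  0.035     ] floor [ 0.42542922 -0.2378856   0.006     ] side rim [ 0.43004697 -0.23920158  0.035     ]
jar lid [ 0.62331087 -0.25434988  0.08      ]
```

The lock comes out at about (0.574, 0.057), with the key's x axis at about 8.7°. The dish is at (0.427, -0.238). I'll move over the key, targeting yaw ≈ 98.7 so the jaws close across the 9 mm thickness.

```bash
python3 -m handwheel '[[0,0.03,-0.037,0,3],[0,0.06,-0.074,0,6],[0,0.09,-0.111,0,9],[0,0.12,-0.148,0,12],[0,0.15,-0.185,0,15]]'
python3 -m handwheel '[[0,0.03,-0.037,0,3],[0,0.06,-0.074,0,6],[0,0.09,-0.111,0,9],[0,0.12,-0.148,0,12],[0,0.15,-0.185,0,15]]'
```

```text
time: 0.65
ee_pos: [0.352, 0.325, 0.2306]
tcp_rot: [-180.0, 0.1, 83.7]
wrist_force: [0.1, 0.1, 0.1]
opening: 0.0848
time: 1.15
ee_pos: [0.5029, 0.1382, 0.2305]
tcp_rot: [180.0, 0.1, 98.8]
wrist_force: [0.2, 1.1, 0.4]
opening: 0.0855
```

```bash
python3 -m handwheel '[[0,0.025,-0.03,0,0],[0,0.05,-0.06,0,0],[0,0.071,-0.081,0,0],[0,0.071,-0.081,0,0]]'
python3 - <<'E'
from h import *
c=snap('wrist','w1.png');o=get_obs();print(o['q'],o['ee_pos'],o['tcp_rot'],c['origin'],c['orientation'])
print(proj(c,[[.574,.057,.103],[.574,.057,.142]]))
E
```

```text
time: 1.55
ee_pos: [0.5755, 0.0545, 0.2292]
tcp_rot: [-179.9, 0.1, 98.6]
wrist_force: [-0.6, 1.0, -0.5]
opening: 0.0856
[ 5.57416670e+00  8.83861051e+00  1.41180713e+01  9.53673567e+01
 -5.56687169e-02 -3.07227546e+00] [0.57446559 0.05578713 0.22949551] [-1.79909247e+02  5.08778034e-02  9.86465251e+01] [0.49505589 0.04268062 0.37183227] [1.61304499e+02 7.44118708e-02 9.86364129e+01]
[[258.4712449  177.15311264]
 [258.88013415 192.42253794]]
```

View pics/w1.png

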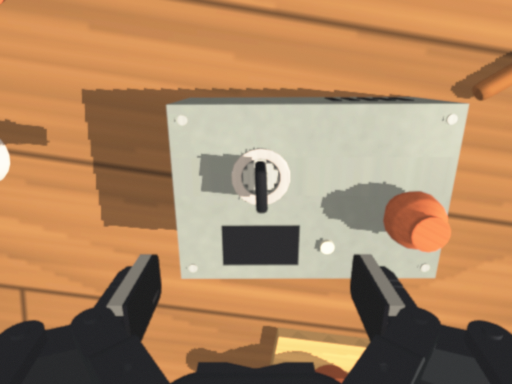

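The wrist view shows the bezel centre at about (261,177) and the key bow from about (260,163) to (262,212). My estimate predicted (258.5,177). I'll enlarge to refine.

Run:
```python
from h import *
t=cv2.imread('pics/w1.png')
cv2.imwrite('pics/w1c.png',cv2.resize(t[140:225,210:310],None,fx=7,fy=7,interpolation=cv2.INTER_CUBIC))
```

```text
(no output)
```

View pics/w1c.png

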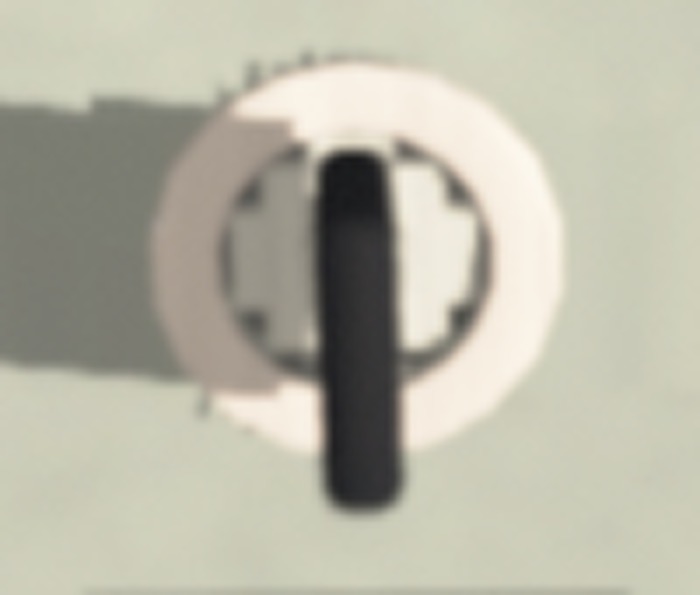

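Run:
```python
from h import *
c=load('w1.png'); g=lambda x,y:(210+x/7-.4,140+y/7-.4)
print(onz(c,*g(357,260),.103)); a,b=onz(c,*g(357.5,215),.142),onz(c,*g(363,508),.142);print(a,b,(a+b)/2,np.degrees(np.arctan2(*(b-a)[1::-1])))
print(get_obs()['ee_pos'],get_obs()['tcp_rot'])
```

```text
[0.57337477 0.05871513 0.103     ]
[0.55727476 0.05569633 0.142     ] [0.58912153 0.06129433 0.142     ] [0.57319814 0.05849533 0.142     ] 9.969544211237087
[0.57446559 0.05578713 0.22949551] [-1.79909247e+02  5.08778034e-02  9.86465251e+01]
```

```bash
python3 -m handwheel '[[0.3,-0.001,0.002,-0.04,0.5],[0.5,-0.001,0.002,-0.08,0.5],[0.5,-0.001,0.002,-0.1,0.5],[0.5,-0.001,0.002,-0.118,0.5],[0.5,-0.001,0.002,-0.118,0.5]]' 30
python3 - <<'E'
from h import *
c=snap('wrist','w2.png');o=get_obs();print(o['ee_pos'],o['tcp_rot'],o['wrist_force'],o['opening'])
snap('side','s2.png')
E
```

```text
time: 2.1
ee_pos: [0.5715, 0.0585, 0.1089]
tcp_rot: [-179.7, 0.0, 99.2]
wrist_force: [-0.2, 0.3, 0.3]
opening: 0.0429
[0.57232484 0.05843104 0.11082102] [-1.79788574e+02  3.67090513e-02  9.91996385e+01] [0.51901495 0.40729686 0.30179863] 0.042507427497709874
```

View pics/w2.png

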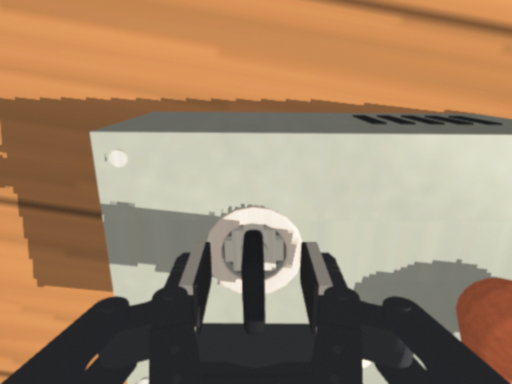

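The pads' inner edges are at about 210 and 303 and the key sits at about 254, so it is centred. Closing gently.

```bash
python3 -m handwheel '[[0.7,0.001,0,0,0],[0.85,0.001,0,0,0],[1,0.001,0,0,0],[1,0.001,0,0,0],[1,0.001,0,0,0]]' 30
python3 -m handwheel '[[1,0,0,0,0],[1,0,0,0,0]]'
python3 - <<'E'
from h import *
c=snap('wrist','w3.png');o=get_obs();print(o['ee_pos'],o['tcp_rot'],o['wrist_force'],o['torque'],o['opening'])
E
```

```text
time: 2.7
ee_pos: [0.5747, 0.0586, 0.1133]
tcp_rot: [180.0, 0.0, 99.2]
wrist_force: [-1.4, 0.6, 5.7]
opening: 0.0085
time: 2.9
ee_pos: [0.5747, 0.0585, 0.1134]
tcp_rot: [180.0, 0.0, 99.2]
wrist_force: [0.0, -0.5, -0.8]
opening: 0.0088
[0.57473607 0.05855113 0.11336266] [1.79969585e+02 3.39431882e-02 9.91913402e+01] [-0.28113257 -0.37891318  1.93776684] [-0.04512922  0.03539032  0.02163227] 0.008643566535579185
```

View pics/w3.png

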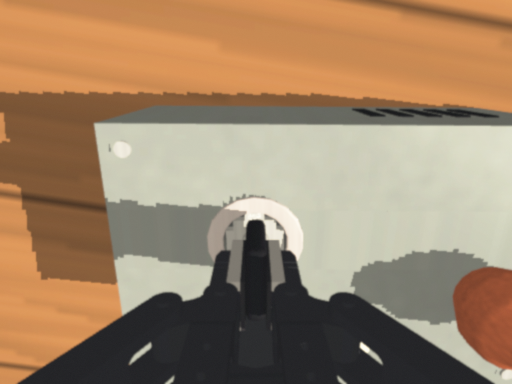

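Grip is 8.6 mm wide on the bow with small forces. Now turning clockwise (negative yaw).

```bash
cat > st.py <<'E'
from h import *
o=get_obs();print('t',round(o['time'],2),'p',o['ee_pos'].round(4),'rot',o['tcp_rot'].round(2),'F',o['wrist_force'].round(1),'T',o['torque'].round(3),'op',round(o['opening'],4))
E
python3 -m handwheel '[[1,0,0,0,-4],[1,0,0,0,-8],[1,0,0,0,-12],[1,0,0,0,-16],[1,0,0,0,-20]]' 40 >/dev/null; python3 st.py
python3 -m handwheel '[[1,0,0,0,-4],[1,0,0,0,-8],[1,0,0,0,-12],[1,0,0,0,-12]]' >/dev/null; python3 st.py
```

```text
t 3.45 p [0.5748 0.0582 0.1134] rot [1.7995e+02 7.0000e-02 7.9010e+01] F [ 1.6 -2.3  1.3] T [-0.445 -0.023  0.075] op 0.0084
t 3.85 p [0.5749 0.0578 0.1134] rot [1.7994e+02 1.1000e-01 6.6930e+01] F [-0.4 -2.8  1.7] T [-0.468  0.018  0.017] op 0.0085
```

```bash
python3 -m handwheel '[[1,0,0,0,-2],[1,0,0,0,-4],[1,0,0,0,-4]]' >/dev/null; python3 st.py
python3 -m handwheel '[[1,0,0,0,-2],[1,0,0,0,-4],[1,0,0,0,-4]]' >/dev/null; python3 st.py
python3 -m handwheel '[[1,0,0,0,-2],[1,0,0,0,-2]]' >/dev/null; python3 st.py
```

```text
t 4.15 p [0.5748 0.0576 0.1134] rot [1.7993e+02 1.2000e-01 6.3010e+01] F [-0.6 -1.8  1.2] T [-0.242  0.063  0.025] op 0.0086
t 4.45 p [0.5748 0.0575 0.1134] rot [1.7993e+02 1.4000e-01 5.9090e+01] F [ 0.3 -2.3  1.2] T [-0.309  0.081  0.036] op 0.0082
t 4.65 p [0.5748 0.0574 0.1135] rot [1.7993e+02 1.4000e-01 5.7190e+01] F [-0.4 -1.5  1.6] T [-0.352  0.054  0.025] op 0.0083
```

```bash
for i in 1 2 3; do python3 -m handwheel '[[1,0,0,0,-2],[1,0,0,0,-2]]' >/dev/null; python3 st.py; done
```

```text
t 4.85 p [0.5748 0.0574 0.1134] rot [1.7993e+02 1.4000e-01 5.5280e+01] F [ 0.5 -1.9  2.6] T [-0.274  0.088  0.031] op 0.0083
t 5.05 p [0.5747 0.0573 0.1134] rot [1.7993e+02 1.6000e-01 5.3370e+01] F [-1.1 -1.1  1.6] T [-0.332  0.064  0.025] op 0.0084
t 5.25 p [0.5748 0.0574 0.1135] rot [1.7992e+02 1.5000e-01 5.1460e+01] F [-0.2 -1.9  2.5] T [-0.305 -0.068  0.058] op 0.0085
```

```bash
python3 -m handwheel '[[1,0,0,0,-2],[1,0,0,0,-2]]' >/dev/null; python3 st.py
python3 -m handwheel '[[1,0,0,0,-2],[1,0,0,0,-2]]' >/dev/null; python3 st.py
python3 -m handwheel '[[1,0,0,0,-2],[1,0,0,0,-2]]' >/dev/null; python3 st.py
```

```text
t 5.45 p [0.5748 0.0573 0.1134] rot [1.7992e+02 1.5000e-01 4.9550e+01] F [-1.1 -2.   2.4] T [-0.288  0.025  0.092] op 0.0082
t 5.65 p [0.5748 0.0572 0.1134] rot [1.7992e+02 1.6000e-01 4.7640e+01] F [ 0.1 -0.4  1.4] T [-0.387  0.097  0.092] op 0.0084
t 5.85 p [0.5748 0.0572 0.1134] rot [1.7992e+02 1.6000e-01 4.5720e+01] F [-0.9 -1.8  1.1] T [-0.365  0.132  0.047] op 0.0081
```

```bash
python3 -m handwheel '[[1,0,0,0,-1],[1,0,0,0,-1]]' >/dev/null; python3 st.py
python3 -m handwheel '[[1,0,0,0,-1],[1,0,0,0,-1]]' >/dev/null; python3 st.py
python3 -m handwheel '[[1,0,0,0,-1],[1,0,0,0,-1]]' >/dev/null; python3 st.py
python3 -m handwheel '[[1,0,0,0,-1],[1,0,0,0,-1]]' >/dev/null; python3 st.py
```

```text
t 6.05 p [0.5747 0.0572 0.1134] rot [1.7991e+02 1.7000e-01 4.4750e+01] F [ 0.3 -2.1  1.3] T [-0.336  0.064  0.115] op 0.0084
t 6.25 p [0.5747 0.0572 0.1134] rot [1.7991e+02 1.7000e-01 4.3730e+01] F [-0.7 -2.1  2. ] T [-0.431  0.052  0.084] op 0.0081
t 6.45 p [0.5747 0.0571 0.1134] rot [179.91   0.18  42.68] F [ 0.  -2.5  2. ] T [-0.399  0.151  0.052] op 0.0084
t 6.65 p [0.5747 0.0571 0.1134] rot [179.91   0.18  41.63] F [-1.5 -2.2  1. ] T [-0.434  0.101  0.05 ] op 0.0085
```

```bash
python3 -m handwheel '[[1,0,0,0,-1],[1,0,0,0,-1]]' >/dev/null; python3 st.py
python3 -m handwheel '[[1,0,0,0,-1],[1,0,0,0,-1]]' >/dev/null; python3 st.py
python3 -m handwheel '[[1,0,0,0,-1],[1,0,0,0,-1]]' >/dev/null; python3 st.py
python3 - <<'E'
from h import *
snap('wrist','w4.png');snap('top','t4.png')
E
```

```text
t 6.85 p [0.5747 0.0571 0.1134] rot [179.91   0.18  40.58] F [-1.7 -2.   1.1] T [-0.469  0.074  0.058] op 0.0084
t 7.05 p [0.5747 0.0571 0.1134] rot [179.91   0.19  39.52] F [-1.2 -2.8  2. ] T [-0.518  0.129  0.095] op 0.0082
t 7.25 p [0.5747 0.057  0.1134] rot [179.91   0.19  38.47] F [-1.2 -2.3  1.9] T [-0.51   0.152  0.081] op 0.0082
```

View pics/w4.png

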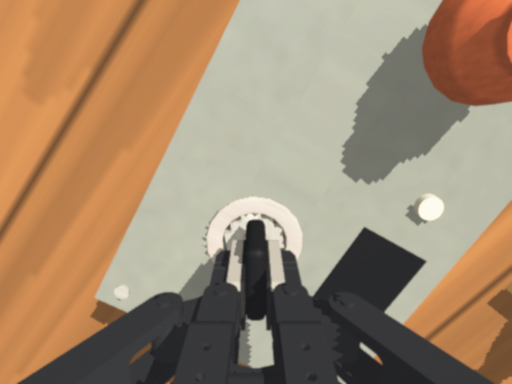

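The key is still aligned with the pads at column 256. I'm at 60.7° and have no clear stop yet, so I'll continue in small steps.

```bash
python3 -m handwheel '[[1,0,0,0,-1],[1,0,0,0,-1]]' >/dev/null; python3 st.py
python3 -m handwheel '[[1,0,0,0,-1],[1,0,0,0,-1]]' >/dev/null; python3 st.py
python3 -m handwheel '[[1,0,0,0,-1],[1,0,0,0,-1]]' >/dev/null; python3 st.py
```

```text
t 7.55 p [0.5747 0.057  0.1134] rot [179.91   0.19  37.47] F [ 0.  -2.4  2.2] T [-0.515  0.158  0.053] op 0.008
t 7.75 p [0.5746 0.057  0.1134] rot [179.91   0.19  36.41] F [-1.2 -2.9  2.7] T [-0.519  0.187  0.08 ] op 0.0087
t 7.95 p [0.5747 0.057  0.1134] rot [179.91   0.19  35.36] F [-1.  -2.6  2. ] T [-0.514  0.133  0.117] op 0.0083
```

```bash
python3 -m handwheel '[[1,0,0,0,-1],[1,0,0,0,-1]]' >/dev/null; python3 st.py
python3 -m handwheel '[[1,0,0,0,-1],[1,0,0,0,-1]]' >/dev/null; python3 st.py
python3 -m handwheel '[[1,0,0,0,-1],[1,0,0,0,-1]]' >/dev/null; python3 st.py
python3 - <<'E'
from h import *
snap('wrist','w5.png')
a=cv2.imread('pics/w3.png')[180:380,150:360];b=cv2.imread('pics/w5.png')[180:380,150:360]
cv2.imwrite('pics/w35.png',cv2.resize(np.hstack([a,b]),None,fx=1.9,fy=1.9,interpolation=cv2.INTER_CUBIC))
E
```

```text
t 8.15 p [0.5747 0.057  0.1134] rot [179.91   0.19  34.31] F [-0.9 -3.2  1.5] T [-0.546  0.033  0.126] op 0.0086
t 8.35 p [0.5747 0.057  0.1134] rot [179.9    0.19  33.26] F [-0.9 -2.   2.5] T [-0.516  0.031  0.151] op 0.0085
t 8.55 p [0.5748 0.057  0.1134] rot [179.9    0.18  32.21] F [-0.9 -2.   1.5] T [-0.541 -0.031  0.167] op 0.0083
```

View pics/w35.png

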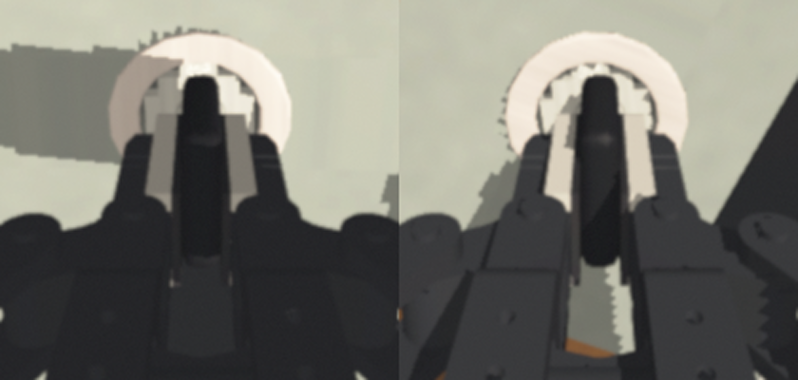

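```bash
python3 -m handwheel '[[1,0,0,0,-1],[1,0,0,0,-1]]' >/dev/null; python3 st.py
python3 -m handwheel '[[1,0,0,0,-1],[1,0,0,0,-1]]' >/dev/null; python3 st.py
```

```text
t 8.8 p [0.5748 0.057  0.1134] rot [179.9    0.18  31.2 ] F [-0.5 -2.4  0.7] T [-0.498 -0.055  0.178] op 0.0086
t 9.0 p [0.5748 0.057  0.1134] rot [179.89   0.18  30.15] F [-0.5 -3.   0.7] T [-0.514 -0.119  0.198] op 0.0085
```

Torque climbs steadily to 0.20 N m at 69°, well above the 0.07 needed, so the key is hard on the stop. One last nudge, then I turn back.

```bash
python3 -m handwheel '[[1,0,0,0,-1],[1,0,0,0,-1],[1,0,0,0,-1]]' >/dev/null; python3 st.py
python3 -m handwheel '[[1,0,0,0,2],[1,0,0,0,4],[1,0,0,0,6],[1,0,0,0,8],[1,0,0,0,10]]' >/dev/null; python3 st.py
python3 -m handwheel '[[1,0,0,0,4],[1,0,0,0,8],[1,0,0,0,12],[1,0,0,0,16],[1,0,0,0,20]]' >/dev/null; python3 st.py
python3 -m handwheel '[[1,0,0,0,4],[1,0,0,0,8],[1,0,0,0,12],[1,0,0,0,16],[1,0,0,0,20]]' >/dev/null; python3 st.py
python3 -m handwheel '[[1,0,0,0,4],[1,0,0,0,8],[1,0,0,0,12],[1,0,0,0,16],[1,0,0,0,20]]' >/dev/null; python3 st.py
python3 -m handwheel '[[1,0,0,0,0],[1,0,0,0,0]]' >/dev/null; python3 st.py
```

```text
t 9.3 p [0.5749 0.057  0.1134] rot [1.7989e+02 1.7000e-01 2.9150e+01] F [ 0.5 -2.9  1.4] T [-0.549 -0.176  0.231] op 0.0081
t 9.8 p [0.5748 0.0569 0.1134] rot [179.9    0.18  39.22] F [-1.1 -2.   2.4] T [-0.585  0.152 -0.013] op 0.0083
t 10.3 p [0.5748 0.057  0.1134] rot [179.9    0.18  59.37] F [-0.6 -2.4  1.9] T [-0.495  0.029 -0.046] op 0.0081
t 10.8 p [0.575  0.0571 0.1135] rot [1.7988e+02 1.5000e-01 7.9530e+01] F [ 0.6 -1.7  1.8] T [-0.212 -0.252 -0.069] op 0.0083
t 11.3 p [0.5751 0.0577 0.1134] rot [1.7986e+02 8.0000e-02 9.9710e+01] F [0.6 0.9 1.5] T [ 0.146 -0.134 -0.072] op 0.0086
t 11.5 p [0.5751 0.0579 0.1134] rot [1.7986e+02 7.0000e-02 9.9600e+01] F [ 0.1 -0.7  1.4] T [-0.198 -0.036 -0.005] op 0.0083
```

The unloading slope puts key-out near yaw 129 (±6°), allowing for play. I'll go to 120 and begin feeling with small lifts.

```bash
python3 -m handwheel '[[1,0,0,0,4],[1,0,0,0,8],[1,0,0,0,12],[1,0,0,0,16],[1,0,0,0,20]]' >/dev/null; python3 st.py
python3 -m handwheel '[[1,0,0,0.001,0],[1,0,0,0.001,0]]' >/dev/null; python3 st.py
python3 -m handwheel '[[1,0,0,0.001,0],[1,0,0,0.001,0]]' >/dev/null; python3 st.py
```

```text
t 12.0 p [0.5751 0.0584 0.1134] rot [179.83   0.   119.67] F [-0.2  1.4  1.5] T [ 0.382  0.08  -0.056] op 0.0084
t 12.2 p [0.575  0.0585 0.1142] rot [ 1.7985e+02 -1.0000e-02  1.1951e+02] F [ 1.8 -1.4 -0.9] T [-0.015 -0.068  0.04 ] op 0.0085
t 12.4 p [0.5749 0.0585 0.1151] rot [ 1.7986e+02 -2.0000e-02  1.1942e+02] F [-0.1 -0.3 -0.5] T [-0.12  -0.008 -0.013] op 0.0083
```

```bash
python3 -m handwheel '[[1,0,0,0.001,0],[1,0,0,0.001,0]]' >/dev/null; python3 st.py
python3 -m handwheel '[[1,0,0,0.0005,0],[1,0,0,0.0005,0]]' >/dev/null; python3 st.py
```

```text
t 12.6 p [0.5749 0.0584 0.1163] rot [ 1.7986e+02 -2.0000e-02  1.1939e+02] F [-0.1  0.  -0.1] T [-0.154 -0.026 -0.035] op 0.0085
t 12.8 p [0.5749 0.0585 0.1169] rot [ 1.7985e+02 -3.0000e-02  1.1939e+02] F [ 0.  -0.9 -0.5] T [-0.08  -0.026 -0.052] op 0.0085
```

It has risen 3.5 mm with no resistance, so the key is in the key-out window. Continuing gently.

```bash
python3 -m handwheel '[[1,0,0,0.001,0],[1,0,0,0.002,0]]' >/dev/null; python3 st.py
python3 -m handwheel '[[1,0,0,0.001,0],[1,0,0,0.002,0]]' >/dev/null; python3 st.py
python3 -m handwheel '[[1,0,0,0.001,0],[1,0,0,0.002,0]]' >/dev/null; python3 st.py
```

```text
t 13.0 p [0.5749 0.0585 0.1191] rot [ 1.7984e+02 -3.0000e-02  1.1939e+02] F [-0.5  0.5 -0. ] T [-0.023 -0.037  0.   ] op 0.0083
t 13.2 p [0.5749 0.0586 0.1213] rot [ 1.7983e+02 -3.0000e-02  1.1939e+02] F [ 1.2 -0.3 -0.4] T [-0.045 -0.004  0.018] op 0.0084
t 13.4 p [0.575  0.0585 0.1233] rot [ 1.7984e+02 -2.0000e-02  1.1939e+02] F [ 0.2 -0.7 -1.7] T [-0.139 -0.072  0.028] op 0.0084
```

Run:
```python
from h import *
snap('side','s6.png');snap('wrist','w6.png')
s=cv2.imread('pics/s6.png');cv2.imwrite('pics/s6c.png',cv2.resize(s[90:240,220:345],None,fx=4,fy=4,interpolation=cv2.INTER_CUBIC))
```

```text
(no output)
```

View pics/s6c.png

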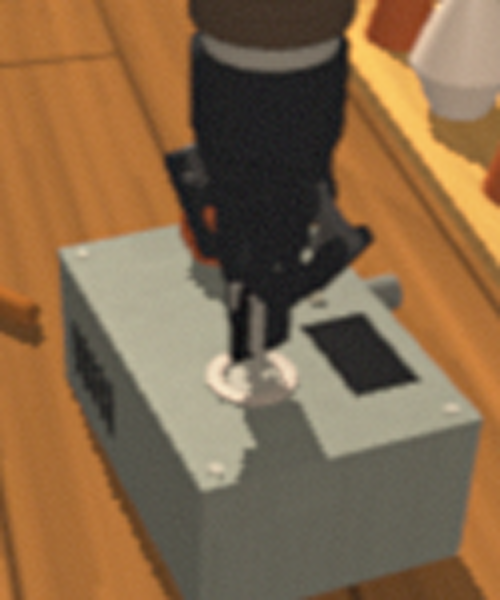

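View pics/w6.png

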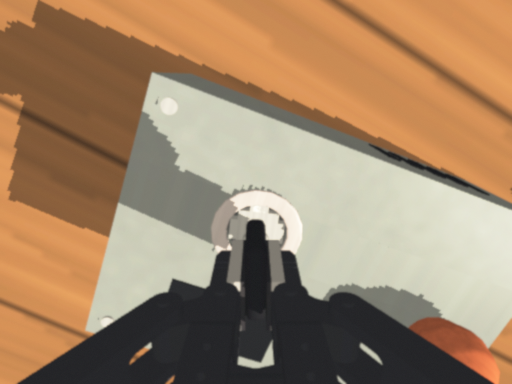

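The bow keeps its place in the pads (top end at about (256,222)) and the key has risen 10 mm. I'll continue past 17 mm.

```bash
python3 -m handwheel '[[1,0,0,0.001,0],[1,0,0,0.002,0],[1,0,0,0.003,0],[1,0,0,0.004,0]]' >/dev/null; python3 st.py
python3 -m handwheel '[[1,0,0,0.001,0],[1,0,0,0.002,0],[1,0,0,0.003,0],[1,0,0,0.004,0]]' >/dev/null; python3 st.py
python3 -m handwheel '[[1,0,0,0.002,0],[1,0,0,0.004,0],[1,0,0,0.007,0],[1,0,0,0.01,0]]' >/dev/null; python3 st.py
```

```text
t 13.9 p [0.575  0.0585 0.1275] rot [ 1.7983e+02 -2.0000e-02  1.1938e+02] F [ 0.8 -0.9 -1.7] T [-0.099 -0.104  0.022] op 0.0083
t 14.3 p [0.575  0.0586 0.1316] rot [ 1.7983e+02 -3.0000e-02  1.1939e+02] F [ 0.  -0.2  0.7] T [ 0.058 -0.009 -0.051] op 0.0085
t 14.7 p [0.575  0.0586 0.142 ] rot [ 1.7982e+02 -2.0000e-02  1.1939e+02] F [-0.3  0.3 -0.1] T [-0.013 -0.021 -0.02 ] op 0.0086
```

The key is out: lifted 28 mm with forces near zero. I'll raise it and carry it towards the dish, then check.

```bash
python3 -m handwheel '[[1,0,0,0.015,0],[1,0,0,0.03,0],[1,0,0,0.045,0],[1,0,0,0.06,0],[1,0,0,0.06,0]]' >/dev/null; python3 st.py
python3 -m handwheel '[[1,-0.015,-0.03,0,0],[1,-0.03,-0.06,0,0],[1,-0.045,-0.09,0,0],[1,-0.06,-0.12,0,0],[1,-0.075,-0.15,0,0]]' >/dev/null; python3 st.py
python3 -m handwheel '[[1,-0.015,-0.03,0,0],[1,-0.03,-0.06,0,0],[1,-0.045,-0.09,0,0],[1,-0.06,-0.12,0,0],[1,-0.07,-0.14,0,0]]' >/dev/null; python3 st.py
python3 -m handwheel '[[1,0,0,0,0],[1,0,0,0,0]]' >/dev/null; python3 st.py
python3 - <<'E'
from h import *
for n in('wrist','side','top'): snap(n,n[0]+'7.png')
s=cv2.imread('pics/s7.png');w=cv2.imread('pics/w7.png')
cv2.imwrite('pics/c7.png',cv2.resize(np.hstack([w[:,100:400],s[:,150:400]]),None,fx=1.4,fy=1.4,interpolation=cv2.INTER_CUBIC))
E
```

```text
t 15.2 p [0.5759 0.0587 0.2052] rot [1.7960e+02 7.0000e-02 1.1939e+02] F [ 0.3  0.1 -0.7] T [ 0.01  -0.024 -0.03 ] op 0.0082
t 15.7 p [ 0.5001 -0.0923  0.205 ] rot [1.796e+02 7.000e-02 1.194e+02] F [ 0.4 -0.6 -0.4] T [ 0.012  0.007 -0.002] op 0.0083
t 16.2 p [ 0.4289 -0.2338  0.2049] rot [1.7962e+02 7.0000e-02 1.1934e+02] F [1.3 0.4 0.2] T [-0.035  0.013  0.001] op 0.0083
t 16.4 p [ 0.4287 -0.234   0.2048] rot [1.7961e+02 6.0000e-02 1.1926e+02] F [-0.   0.9 -1.2] T [ 0.013 -0.048  0.043] op 0.0081
```

View pics/c7.png

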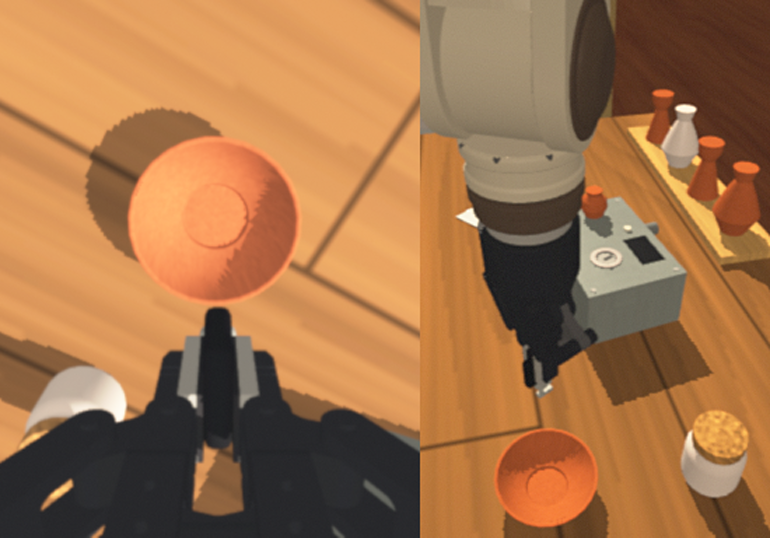

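View pics/t7.png

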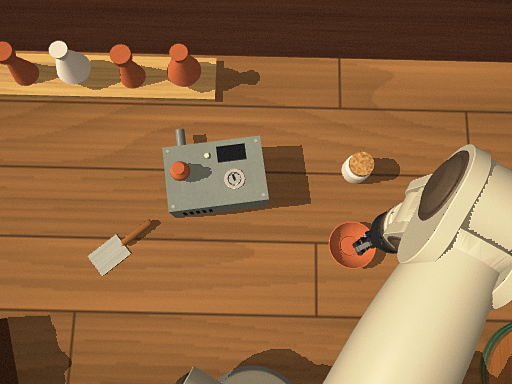

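The key is held in the pads, the lock is empty, and pot, jar and scraper look unchanged. In the wrist crop the dish rim is centred at about (214,221) and its floor circle at (215,215).

Run:
```python
from h import *
c=load('w7.png');s=load('s7.png')
print(onz(c,214/1.4+100,221/1.4,.035),onz(c,215/1.4+100,215/1.4,.006))
print(onz(s,(546-420)/1.4+150,477/1.4,.03),onz(s,(547-420)/1.4+150,487/1.4,.006))
print(get_obs()['ee_pos'])
```

```text
[ 0.42482444 -0.23943615  0.035     ] [ 0.42677863 -0.23776858  0.006     ]
[ 0.42876673 -0.24082172  0.03      ] [ 0.42913016 -0.24019235  0.006     ]
[ 0.42933657 -0.23307283  0.20484029]
```

```bash
python3 -m handwheel '[[1,-0.003,-0.005,-0.03,0],[1,-0.003,-0.005,-0.06,0],[1,-0.003,-0.005,-0.09,0],[1,-0.003,-0.005,-0.12,0],[1,-0.003,-0.005,-0.145,0]]' >/dev/null; python3 st.py
python3 -m handwheel '[[1,0,0,-0.005,0],[1,0,0,-0.01,0],[1,0,0,-0.01,0]]' >/dev/null; python3 st.py
python3 - <<'E'
from h import *
for n in('wrist','side'): snap(n,n[0]+'8.png')
s=cv2.imread('pics/s8.png');w=cv2.imread('pics/w8.png')
cv2.imwrite('pics/w8c.png',w);cv2.imwrite('pics/s8c.png',cv2.resize(s[270:384,180:320],None,fx=5,fy=5,interpolation=cv2.INTER_CUBIC))
E
```

```text
t 17.05 p [ 0.4264 -0.2369  0.0581] rot [1.7963e+02 2.0000e-02 1.1949e+02] F [ 1.   0.3 -0.7] T [ 0.01  -0.038  0.024] op 0.0085
t 17.35 p [ 0.4269 -0.2367  0.0487] rot [1.7961e+02 4.0000e-02 1.1953e+02] F [ 0.1 -0.  -0.7] T [0.033 0.028 0.011] op 0.0087
```

View pics/s8c.png

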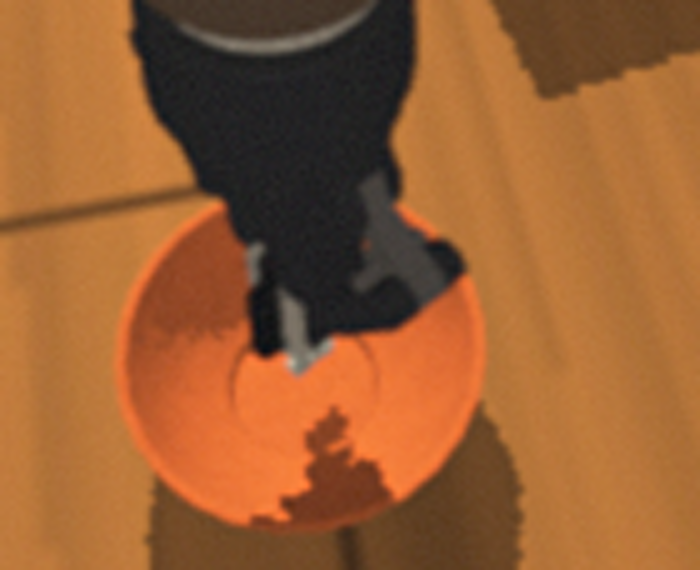

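View pics/w8.png

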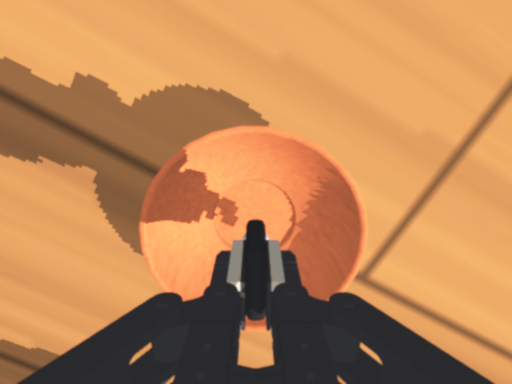

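The tip is over the inner floor: (298,370) in the side crop, against a floor circle centred at about (305,385). Lowering the last few millimetres.

```bash
python3 -m handwheel '[[1,0,-0.002,-0.002,0],[1,0,-0.002,-0.004,0],[1,0,-0.002,-0.006,0],[1,0,-0.002,-0.007,0]]' >/dev/null; python3 st.py
python3 -m handwheel '[[1,0,0,-0.001,0],[1,0,0,-0.002,0],[1,0,0,-0.002,0]]' >/dev/null; python3 st.py
```

```text
t 17.85 p [ 0.4271 -0.2392  0.0423] rot [1.7958e+02 1.0000e-01 1.1950e+02] F [-1.2  0.8 -1.5] T [ 0.061 -0.024 -0.023] op 0.008
t 18.15 p [ 0.427  -0.2391  0.0401] rot [1.7959e+02 8.0000e-02 1.1950e+02] F [-0.3  0.2 -0.5] T [0.017 0.012 0.044] op 0.0084
```

```bash
python3 -m handwheel '[[0.85,0,0,0,0],[0.7,0,0,0,0],[0.5,0,0,0,0],[0.3,0,0,0,0],[0.1,0,0,0,0]]' >/dev/null; python3 st.py
python3 -m handwheel '[[0,0,0,0,0],[0,0,0,0,0],[0,0,0,0,0],[0,0,0,0,0],[0,0,0,0,0]]' >/dev/null; python3 st.py
python3 - <<'E'
from h import *
for n in('wrist','side'): snap(n,n[0]+'9.png')
s=cv2.imread('pics/s9.png')
cv2.imwrite('pics/s9c.png',cv2.resize(s[270:384,180:320],None,fx=5,fy=5,interpolation=cv2.INTER_CUBIC))
E
```

```text
t 18.65 p [ 0.427  -0.2391  0.0401] rot [1.7959e+02 9.0000e-02 1.1950e+02] F [-0.1  0.  -0.4] T [ 0.027 -0.001 -0.002] op 0.0686
t 19.15 p [ 0.427  -0.2391  0.0402] rot [1.7959e+02 9.0000e-02 1.1950e+02] F [ 0.3 -0.4  0.2] T [0.056 0.029 0.035] op 0.0855
```

View pics/s9c.png

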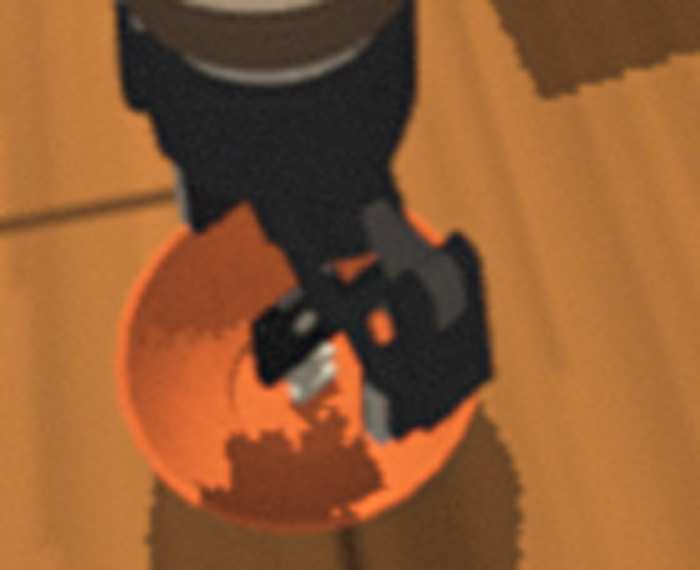

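View pics/w9.png

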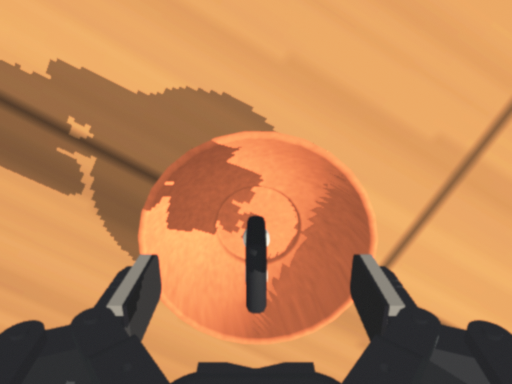

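The key is free and seems to stand on its tip in the dish, with its bow from about (256,215) to (256,312). I'll back straight up and look.

```bash
python3 -m handwheel '[[0,0,0,0.02,0],[0,0,0,0.04,0],[0,0,0,0.07,0],[0,0,0,0.1,0],[0,0,0,0.1,0]]' >/dev/null; python3 st.py
python3 - <<'E'
from h import *
for n in('wrist','side'): snap(n,n[0]+'10.png')
s=cv2.imread('pics/s10.png')
w=cv2.imread('pics/w10.png')
cv2.imwrite('pics/s10c.png',cv2.resize(s[270:384,180:320],None,fx=5,fy=5,interpolation=cv2.INTER_CUBIC))
cv2.imwrite('pics/w10c.png',cv2.resize(w[100:300,130:380],None,fx=3,fy=3,interpolation=cv2.INTER_CUBIC))
E
```

```text
t 19.75 p [ 0.4285 -0.24    0.1443] rot [179.41   0.38 119.5 ] F [-0.  -1.2  0.2] T [-0.044 -0.051  0.001] op 0.0854
```

View pics/s10c.png

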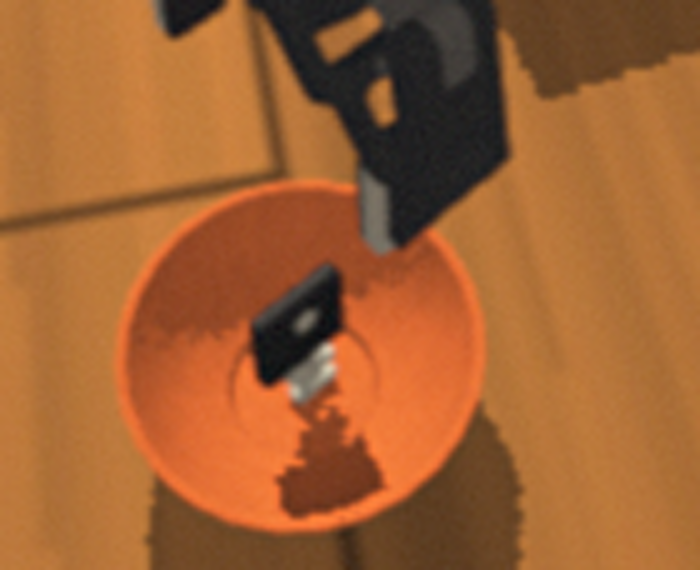

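View pics/w10c.png

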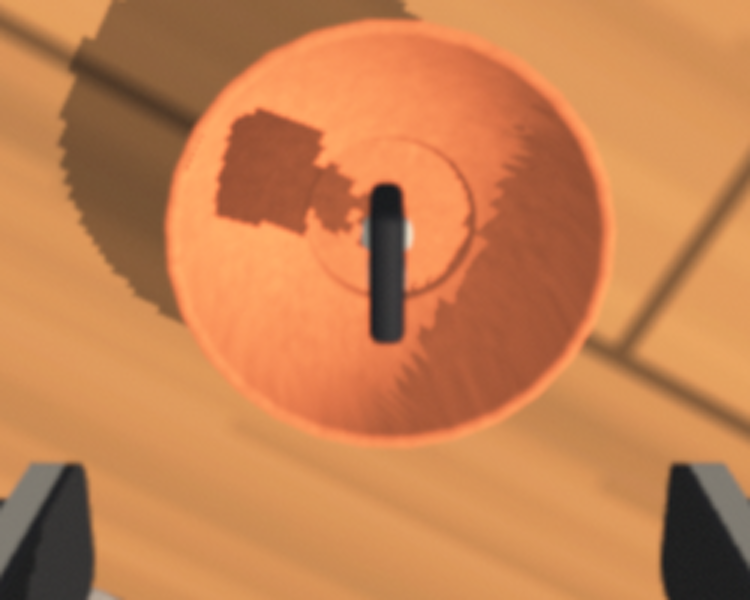

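The key stands on end in the middle of the dish, with its bow at (300,320) in the side crop and (387,265) in the wrist crop. That leaves it precarious and above the rim, so I'll tip it over gently with the closed fingertips at bow height, above the rim.

```bash
python3 -m handwheel '[[0.5,0.007,-0.013,0,0],[1,0.014,-0.026,0,0],[1,0.021,-0.038,0,0],[1,0.021,-0.038,0,0],[1,0.021,-0.038,0,0]]' 20 >/dev/null; python3 st.py
python3 -m handwheel '[[1,0,0,-0.03,0],[1,0,0,-0.06,0],[1,0,0,-0.08,0],[1,0,0,-0.092,0],[1,0,0,-0.092,0]]' >/dev/null; python3 st.py
python3 - <<'E'
from h import *
for n in('wrist','side'): snap(n,n[0]+'11.png')
s=cv2.imread('pics/s11.png')
cv2.imwrite('pics/s11c.png',cv2.resize(s[270:384,180:320],None,fx=5,fy=5,interpolation=cv2.INTER_CUBIC))
E
```

```text
t 20.35 p [ 0.4481 -0.2775  0.1397] rot [1.7959e+02 6.0000e-02 1.1946e+02] F [-0.4  0.3  0.1] T [0.001 0.046 0.016] op 0.0119
t 20.85 p [ 0.4472 -0.2767  0.0462] rot [ 1.7967e+02 -7.0000e-02  1.1948e+02] F [-0.9  0.1 -0.2] T [ 0.008 -0.018  0.027] op -0.0
```

View pics/s11c.png

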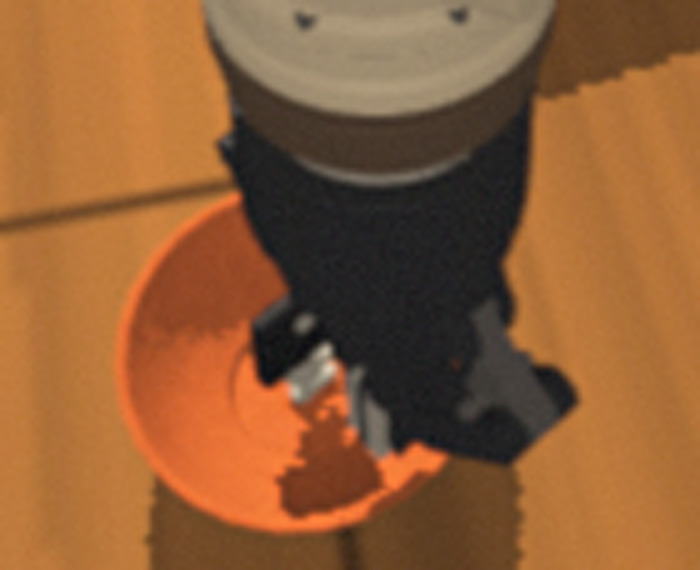

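View pics/w11.png

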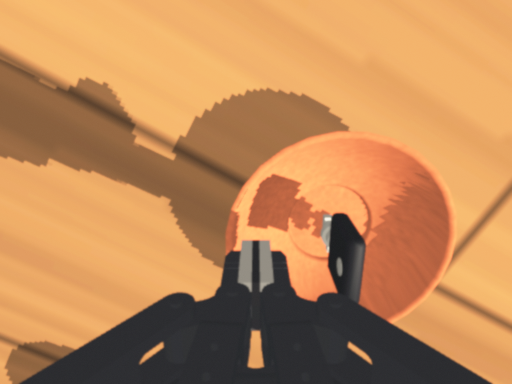

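```bash
python3 -m handwheel '[[1,-0.002,0.004,0.001,0],[1,-0.004,0.008,0.002,0],[1,-0.006,0.012,0.002,0],[1,-0.008,0.015,0.002,0],[1,-0.01,0.018,0.002,0]]' >/dev/null; python3 st.py
python3 -m handwheel '[[1,-0.001,0.002,0,0],[1,-0.002,0.004,0,0],[1,-0.003,0.006,0,0],[1,-0.004,0.007,0,0]]' >/dev/null; python3 st.py
python3 - <<'E'
from h import *
for n in('wrist','side'): snap(n,n[0]+'12.png')
E
```

```text
t 21.45 p [ 0.4382 -0.2592  0.0507] rot [1.7956e+02 1.1000e-01 1.1948e+02] F [ 0.5  0.1 -0.7] T [0.003 0.012 0.05 ] op -0.0002
t 21.85 p [ 0.4341 -0.252   0.0506] rot [1.7957e+02 1.1000e-01 1.1949e+02] F [-0.4 -0.2  0.6] T [-0.003 -0.001 -0.012] op 0.0004
```

View pics/w12.png

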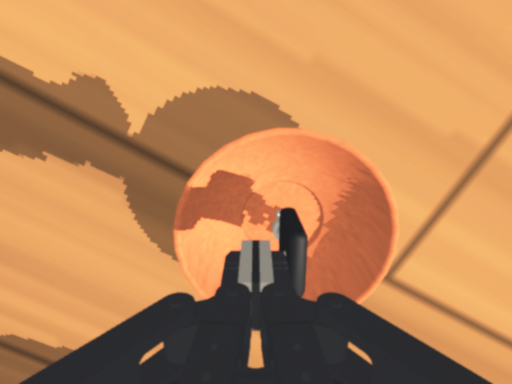

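The key is still upright at about (290,250) and the finger is almost touching it. I'll keep pushing slowly.

```bash
python3 -m handwheel '[[1,-0.001,0.002,0,0],[1,-0.002,0.004,0,0],[1,-0.003,0.006,0,0],[1,-0.004,0.007,0,0],[1,-0.005,0.009,0,0]]' >/dev/null; python3 st.py
python3 - <<'E'
from h import *
for n in('wrist','side'): snap(n,n[0]+'13.png')
E
```

```text
t 22.45 p [ 0.429  -0.243   0.0507] rot [1.7957e+02 1.1000e-01 1.1948e+02] F [-0.3  0.2 -0.3] T [ 0.007 -0.02   0.071] op -0.0001
```

View pics/w13.png

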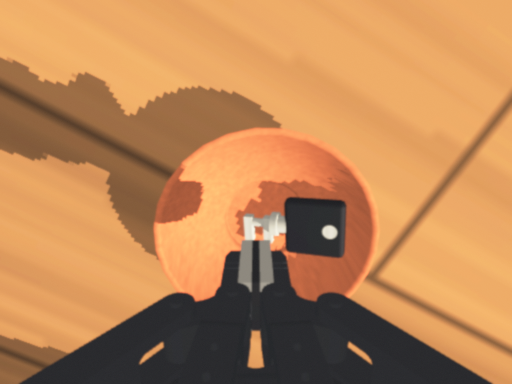

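The key has tipped and lies inside the dish, bow at about (316,228) and tip at about (247,222). Retreating upwards.

```bash
python3 -m handwheel '[[1,0,0,0.03,0],[1,0,0,0.06,0],[1,0,0,0.1,0],[1,0,0,0.13,0],[1,0,0,0.16,0]]' >/dev/null; python3 st.py
python3 -m handwheel '[[1,-0.03,0.03,0,0],[1,-0.06,0.06,0,0],[1,-0.08,0.09,0,0],[1,-0.09,0.12,0,0],[1,-0.09,0.12,0,0]]' >/dev/null; python3 st.py
python3 - <<'E'
from h import *
for n in('top','side'): snap(n,n[0]+'14.png')
s=cv2.imread('pics/s14.png');t=cv2.imread('pics/t14.png')
cv2.imwrite('pics/s14c.png',cv2.resize(s[270:384,180:320],None,fx=5,fy=5,interpolation=cv2.INTER_CUBIC))
a=cv2.imread('pics/top0.png').astype(int);d=np.abs(a-t).max(2)
print([ (n,d[y0:y1,x0:x1].mean().round(1)) for n,y0,y1,x0,x1 in (('pot',155,190,165,195),('jar',145,190,335,400),('scraper',210,280,80,165),('dish',215,275,322,385))])
E
```

```text
t 23.05 p [ 0.429  -0.2429  0.2123] rot [1.7954e+02 1.5000e-01 1.1949e+02] F [ 0.3 -0.5 -1.1] T [ 0.018 -0.062  0.039] op -0.0001
t 23.55 p [ 0.338  -0.1209  0.2131] rot [179.47   0.2  119.6 ] F [-0.3 -0.   0.3] T [ 0.039 -0.017  0.015] op 0.0
[('pot', np.float64(9.8)), ('jar', np.float64(10.1)), ('scraper', np.float64(10.6)), ('dish', np.float64(58.3))]
```

View pics/s14c.png

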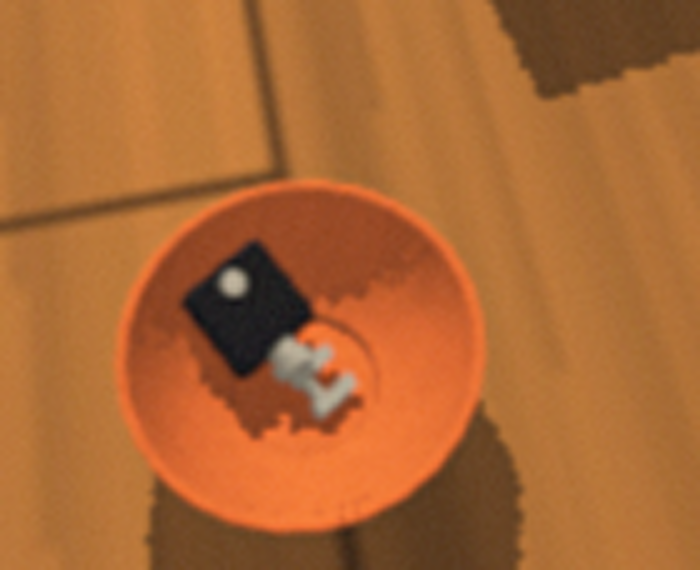

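View pics/t14.png

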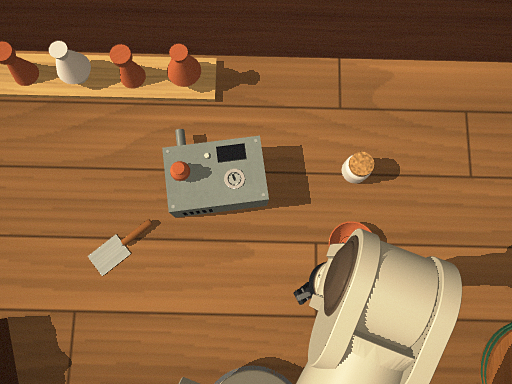

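```bash
python3 -c "
from h import *
print(job_done())"
```

```text
the job is handed in; nothing more can be done
None
```

The kiln job is handed in at about 23.6 s of the 72 s allowed. The reset contact can't be seen in the images, so that part rests on the torque reading.

- **Reset:** I turned the key clockwise until the tool had gone about 70°. The torque climbed steadily to 0.23 N m, against the 0.07 N m or so needed to push the contact, so I took that as the firm stop.
- **Drawing it out:** I turned the key back and began feeling for the key-out position about 20° counter-clockwise of the start. It rose freely there on the first try. Lift forces stayed around 2 N or less all the way out, so the lock was not forced.
- **Leaving it in the dish:** When released, the key stood upright on its tip, above the rim. I nudged it over with the closed fingertips so that it lies flat inside.

**Last checks:**
- The side view shows the key lying in the dish and the dish where it was.
- The top view shows the lock empty, with the pot, jar and scraper unmoved. The arm blocked the dish in that view, so the side view is the only check on it.
- The gripper is clear in the air and its force reading is about zero.

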